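Unlock and open the torch gas tap

ROBOT

A 6-joint arm with a two-finger parallel gripper is mounted at the origin on the work surface. World frame = base frame: x ahead of the robot, y to its left, z up, the work surface at z = 0. Lengths are in m, angles in rad, forces in N, time in s.
With the tool pointing down it reaches from about 0.225 to 0.875 m from the base axis. Payload 3.4 kg.
Tool frame: the origin (TCP) lies between the finger pads; the fingertips stand 11 mm ahead of it and the grasp point (between the pads) lies 8 mm behind it (tips_ahead is the distance from the TCP to the fingertips, in m); z points along the fingers, x is the direction in which the jaws open and shut, and the axes are right-handed (so a half turn about z gives the same grasp; the last joint's range is limited). The gripper opens to 85 mm and grips with 20 to 120 N. Pads are 22 mm wide; open, the fingers measure 114 mm over their backs; the gripper's body (76 mm by 85 mm) begins 54 mm behind the grasp point. The pads swing forward as they close: fully open they stand 13 mm farther back than shut.
Start: joints at [0.994, 0.276, 1.505, -0, 1.361, -0.121], TCP at [0.253, 0.516, 0.242] pointing down, gripper open.
Joint ranges: [-2.89, 2.89], [-0.75, 2.08], [0.22, 2.7], [-1.18, 4.32], [0.11, 2.71], [-2.7, 2.7]. Speed limits (rad/s): [2.57, 2.57, 3.14, 3.14, 3.14, 3.14].

INTERFACE

Orientations are given as a unit quaternion [w, x, y, z].
In Python, from rig import get_state, get_image, sign_off, masks_of, tips_ahead gives the robot as it stands.
- The arm moves only by the tool play_rows, never from a script. Its argument "series" is a list of rows, each an object of numbers: "fingers": the closure, from -1 (fully open) to 1 (shut); "dx", "dy", "dz": the shift along the world's x, y, z in mm; "turn": the turn about the world's z in rad. A call has 1 to 20 rows; each row shifts and turns the pose as measured when the row begins; what a row does not reach is not made up. A row lasts 1/12 s, in which the tool goes at most 41.7 mm and 7.16 degrees, less where a joint would pass 70% of its speed; a pose out of reach is approached as far as the arm can. A call with a gripper value outside its range is refused whole. The fingers move at their own pace and stop on an object; "squeeze" is the grip in N (left out, the last holds). Time passes only in rows, so rows that do not move let the fingers close. It gives the time, the measured TCP pose, the force and the opening at its end, in the units of the state.
- get_state(): the state, without advancing time (a new reading comes with each control period).
- get_image(name): name is "scene" or "top" or "wrist"; returns a dict with "pixels" (400x640x3 uint8, red, green, blue), "vfov" (degrees; the focal length in pixels is half the picture's height over the tangent of half this angle, whatever the lens; pixels are square), "cx", "cy" (the principal point, pixels), "rvec" (rotation vector, rad) and "tvec" (3), from world to camera coordinates, as OpenCV has them; the wrist camera has in their place "hand_eye" (4x4, takes a point from camera to tool coordinates, whose origin is the TCP and whose axes are the tool frame's). Camera axes: x right, y down, z forward; pixel columns grow to the right and rows downward; lengths in m; the calibration is good to about 2 mm. A picture is of the moment at which its call begins: read the wrist's pose just before it. There is no depth.
- sign_off(): hands the job in, once; it reports no verdict.
Trained networks look in a picture, given as the dict that the camera call returned (one of the last four; its "shot" number tells which), for a name from the list of things; names that differ only in an ending like _2 or _b are one class to them, and where a whole thing is asked for, a point or a joint stands for the part that bears it (a point fixed in the world has none). Each returns a list of dicts, best first, with "p" (0 to 1); they miss things now and then, are a little off and sometimes report something else, mostly with a low value. They report only what shows in the picture. A call takes as long as a camera call.
- masks_of(picture, label): "region" (400x640 bool, what is visible of it) and "xy" ([column, row] in pixels, amid what is visible of it).
The state is a dict: "clock": time; "qpos": joint angles; "qd": joint speeds; "effort": joint torques, N m; "position": TCP position; "ee_rot": TCP orientation; "contact_force": force on the tool from outside, world axes, zero at the start; "moment": the same for the moment, N m; "width": finger opening in m.
Only numpy, scipy, OpenCV 4.12 (cv2) and the standard library are available. Lean on these libraries where they do the work, as an engineer would, in place of code of your own. Each camera call takes 0.05 s, during which the arm holds its last target. There are 200 camera calls.

TASK

Open the locked bench gas tap for the torch: set its three-ring combination lock to 4-1-6 (top, middle and bottom ring, read at the white index line). The bottom ring is worn and lets go only past its 6, somewhere on the way to the 7, so creep it on gently by feel, without wrenching it, until the spring bolt jumps up. Then swing the tap's lever fully open, in line with its pipe, let go, and leave everything else on the bench where it is.

Things in the scene. Friction and masses are not known exactly. Their poses are not given: they have to be found in the camera images.
- station: The fixed bench gas tap. Origin on the bench top, midway between lock and tap spindle, z up. Lock axis at x = -75 mm, tap spindle at x = +75 mm (both y = 0, upright). A brass pipe 27 mm thick runs along y through x = +75 mm, axis 40 mm above the bench, out to y = +-158 mm; a round gauge stands on it at y = -85 mm, 115 mm high.
- lock_index (a point): White index line, at the -x edge (robot's side) of the lock housing's top flange, 100 mm above the bench, 37 mm from the lock's axis. The grey housing is 80 x 80 mm, its flange 82 mm across. On it stand three stepped steel rings, each 16 mm high, then the brass bolt cap: 157 mm high in all, 169 mm with the bolt up.
- ring_top_mid (a point): Centre of the top ring (smallest): 32 mm diameter, 16 mm high, this point half-way up, 140 mm above the bench. Upright axis. The point turns with the ring.
- ring_mid_mid (a point): Centre of the middle ring: 48 mm diameter, 16 mm high, this point 124 mm above the bench. Its upper face, an 8 mm wide ledge round the ring above, carries its numbers.
- ring_low_mid (a point): Centre of the bottom ring (largest): 64 mm diameter, 16 mm high, this point 108 mm above the bench.
- ring_top (a joint): Angle of the top ring, rad, anticlockwise from above; endless. White numbers 0 to 9 on its upper face, 0.628 rad apart; a white bar down its side marks its 0. The number at the index line is angle / 0.628 (modulo 10): 0 at 0 rad, 4 at 2.513 rad. No clicks: a drag of about 0.03 N m holds the rings where they are left. Good within 0.16 rad of its number. Starts at most 1.45 rad off.
- ring_mid (a joint): Angle of the middle ring, as for the top ring: 1 stands at the index line at 0.628 rad. Good within 0.13 rad of its number. Starts at most 1.45 rad off.
- ring_low (a joint): Angle of the bottom ring, as for the top ring; 0.05 N m of drag; 6 stands at the index line at 3.770 rad. Worn: it lets the bolt go 0.12 to 0.50 rad past its 6 (on the way to the 7; just where is unknown), over a width of only 0.10 rad. With the bolt up no ring can turn on; more than about 0.6 N m then (25 N on the bolt) damages it. Starts 0.45 to 0.95 rad short of its 6.
- bolt (a joint): Rise of the spring bolt, m: 0 locked, 0.012 up (free). A spring of about 7 N pushes it up as soon as all three rings are right, in any order; it then stays up by itself.
- bolt_cap (a point): Top of the brass cap on the bolt, 15 mm diameter, on the lock's axis: 157 mm above the bench when locked, 169 mm when up.
- lever (a joint): Angle of the tap's lever, rad: 0 closed (lying from the spindle over to the lock, along the station's -x), 1.571 fully open (along the station's +y, in line with the pipe). It opens clockwise seen from above, against a friction of about 0.35 N m, and stays where it is left. While the bolt is down its pin stands in a hole in the lever's end.
- lever_grip (a point): Centre of the lever's black grip, 74 mm from the spindle, 75 mm above the bench. The grip is 62 mm long along the lever, 22 mm wide and 12 mm high (69 to 81 mm above the bench); it can be pinched from above or pushed. The point turns with the lever, its x axis pointing from the lever's end to the spindle.
- tap_spindle (a point): Point on the tap's upright spindle axis at the lever's height, 75 mm above the bench; a nut there reaches 90 mm.
- bowl_center (a point): Bystander: a steel bowl, 150 mm across, 65 mm high; centre half-way up.
- tweezers_center (a point): Bystander: tweezers lying on the bench, 220 mm long along x, 12 mm high; among the tap's parts.
- paddle_center (a point): Bystander: graphite paddle with a wooden handle, 210 mm long along x, 13 mm high.
- bead_tin_center (a point): Bystander: round aluminium tin of beads, 60 mm across, 27 mm high.
- release_jar_center (a point): Bystander: glass jar, 54 mm across, 75 mm high; centre half-way up.
- mandrel_cup_center (a point): Bystander: white cup 72 mm across, 85 mm high, with steel mandrels standing up to 190 mm; this point 42 mm up.

How it is judged:
By the outcome, as a careful person would: the job done as asked, in the order asked, and still so for the second after the job is handed in, with the robot touching nothing.
It also fails if it takes over 66 s, if anything falls off the work surface, if the arm or the gripper's body presses on something with over 40 N, if the wrist force passes 120 N, or if a joint passes its speed limit or range.

## Working session

There is one attempt and no reset: what is moved stays moved. The work goes in short steps, Python scripts to look and compute and a tool call to move; the robot and the scene stay as the last step left them, time stands still between calls to the robot, and variables do not carry over. Pictures are saved under pics/ and viewed, about 8 in all and at most 12, crops included, and the job is handed in when it is done.

Besides the shell and the picture viewer there is one more tool, called as name(argument=value, ...), one argument or row to a line, values as JSON. play_rows: Moves the arm, as the interface text tells. Its arguments: {"type":"object","properties":{"series":{"type":"array"},"squeeze":{"type":"number"}},"required":["series"]}

```bash
mkdir -p pics; cat > h.py <<'E'
import numpy as np, cv2
from rig import *
def K(p):
    f=200/np.tan(np.radians(p["vfov"]/2)); return np.array([[f,0,p["cx"]],[0,f,p["cy"]],[0,0,1.]])
def save(p,n,crop=None,s=1):
    im=p["pixels"][:,:,::-1]
    if crop: a,b,c,d=crop; im=im[b:d,a:c]
    cv2.imwrite("pics/"+n,cv2.resize(im,None,fx=s,fy=s,interpolation=cv2.INTER_CUBIC))
def proj(p,X):
    return cv2.projectPoints(np.array(X,float).reshape(-1,3),np.array(p["rvec"],float),np.array(p["tvec"],float),K(p),None)[0].reshape(-1,2)
def ray(p,uv,z):
    R=cv2.Rodrigues(np.array(p["rvec"],float))[0];t=np.array(p["tvec"],float).ravel()
    d=R.T@np.linalg.inv(K(p))@np.array([*uv,1.]);o=-R.T@t
    return o+d*(z-o[2])/d[2]
E
python3 - <<'E'
from h import *
print(get_state())
for n in("scene","top"):
    p=get_image(n);save(p,n+"0.png")
    print(n,{k:v for k,v in p.items() if k!="pixels"})
    for l in("station","bolt_cap","ring_top_mid","ring_low_mid","lever_grip","tap_spindle"):
        for r in masks_of(p,l)[:1]: print(l,r["p"],r["xy"],r["region"].sum(),ray(p,r["xy"],{"bolt_cap":.157,"ring_top_mid":.148,"ring_low_mid":.116,"lever_grip":.081}.get(l,0.09)).round(4))
E
```

```text
{'clock': 0.0, 'qpos': array([ 9.94005079e-01,  2.76611991e-01,  1.50615777e+00,  1.89771329e-05,
        1.36069148e+00, -1.21017383e-01]), 'qd': array([ 3.63081839e-04, -1.24752624e-03,  5.07289802e-04, -3.00043244e-05,
       -2.84379476e-04,  8.98796084e-04]), 'effort': array([-5.13775631e-04, -4.16773903e+01, -2.45808506e+01, -5.13331433e-04,
        1.10193048e-02,  1.91850904e-05]), 'position': array([0.25281521, 0.51586534, 0.24142019]), 'ee_rot': array([ 3.86577870e-04,  8.48575167e-01,  5.29074015e-01, -8.50615547e-04]), 'contact_force': array([ 0.02458656, -0.09931176, -0.19893774]), 'moment': array([-0.02892064, -0.00337695,  0.03124163]), 'width': 0.08517186313696565}
scene {'vfov': 56.07602626623721, 'cx': 321.7404930610453, 'cy': 196.11534804367247, 'rvec': array([ 2.36588628,  0.94698618, -0.30756747]), 'tvec': array([-0.38300279, -0.20107861,  1.5513097 ]), 'shot': 1}
station 0.81 [329.9, 217.8] 2875 [ 0.5736 -0.0066  0.09  ]
bolt_cap 0.54 [320.7, 186.5] 65 [0.4969 0.0298 0.157 ]
ring_top_mid 0.51 [323.3, 181.5] 31 [0.484  0.0559 0.148 ]
ring_low_mid 0.46 [327.1, 190.8] 84 [0.5038 0.0538 0.116 ]
lever_grip 0.56 [341.5, 212.9] 157 [0.5848 0.0388 0.081 ]
tap_spindle 0.85 [332.2, 216.9] 2976 [0.5767 0.0012 0.09  ]
top {'vfov': 50.53247197406693, 'cx': 312.97990165923034, 'cy': 196.22309088338406, 'rvec': array([ 2.18198393, -2.17373291,  0.15297176]), 'tvec': array([0.00663102, 0.52029957, 1.24008977]), 'shot': 2}
station 0.97 [297.1, 175.8] 3621 [0.572 0.056 0.09 ]
ring_top_mid 0.5 [295.9, 207.9] 61 [0.475  0.0581 0.148 ]
ring_low_mid 0.63 [294.5, 218.4] 210 [0.4485 0.0622 0.116 ]
lever_grip 0.54 [300.3, 176.5] 300 [0.5715 0.0468 0.081 ]
tap_spindle 0.66 [297.8, 176.0] 3613 [0.5714 0.054  0.09  ]
```

```bash
python3 - <<'E'
import cv2
a=cv2.imread("pics/top0.png")[90:290,190:410]; b=cv2.imread("pics/scene0.png")[90:290,220:440]
cv2.imwrite("pics/v1.png",cv2.resize(cv2.vconcat([a,b]),None,fx=1.5*1,fy=1.5,interpolation=2)) 
cv2.imwrite("pics/v1.png",cv2.resize(cv2.hconcat([a,b]),(792,360),interpolation=2))
E
```

```text
(no output)
```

View pics/v1.png

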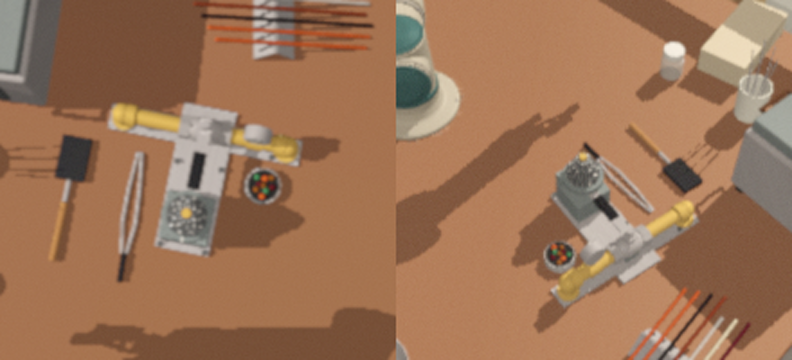

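View pics/top0.png

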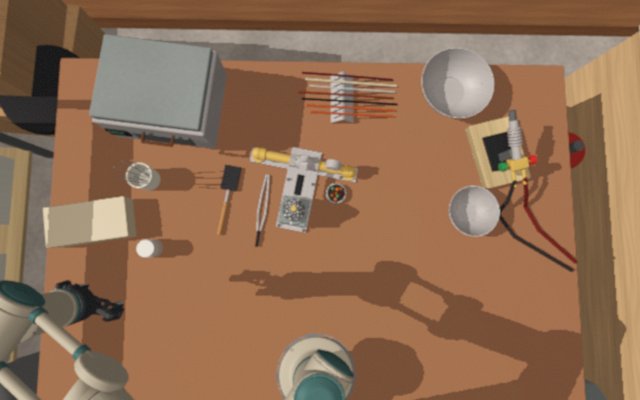

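Views so far 2. The station stands ahead of the robot; in the top image the cap is at about (293,208), pipe ends at (256,154) and (351,173). The scene image has the cap at (323,177).

```bash
python3 - <<'E'
from h import *
t=get_image("top");s=get_image("scene")
c=ray(t,(293.3,208.3),.157);c2=ray(s,(323.3,177.2),.157);a=ray(t,(255.6,153.9),.05);b=ray(t,(351,173),.05)
print(c,c2,a,b,np.arctan2(*(a-b)[[1,0]])-np.pi/2,np.linalg.norm(a-b))
st=get_state();print(st["position"])
w=get_image("wrist");print({k:v for k,v in w.items() if k!="pixels"})
E
```

```text
[0.47313675 0.06499164 0.157     ] [0.47622282 0.06401609 0.157     ] [0.64325912 0.17971209 0.05      ] [ 0.58792396 -0.10360478  0.05      ] -0.19288375192777574 0.28867009745118943
[0.25311693 0.51633056 0.24236275]
{'vfov': 63.03759372531282, 'cx': 323.960586006909, 'cy': 200.82098065141753, 'hand_eye': array([[ 9.99998170e-01, -1.19274916e-03, -1.49603813e-03,
         8.05863406e-04],
       [ 1.54779803e-03,  9.63954636e-01,  2.66062144e-01,
        -6.71184606e-02],
       [ 1.12476749e-03, -2.66063972e-01,  9.63954718e-01,
        -1.32028827e-01],
       [ 0.00000000e+00,  0.00000000e+00,  0.00000000e+00,
         1.00000000e+00]]), 'shot': 5}
```

play_rows(
  series=[
    {"dx":14,"dy":-28,"dz":3},
    {"dx":14,"dy":-28},
    {"dx":14,"dy":-28},
    {"dx":14,"dy":-28},
    {"dx":14,"dy":-28},
    {"dx":14,"dy":-28},
    {"dx":14,"dy":-28},
    {"dx":14,"dy":-28},
    {"dx":14,"dy":-28},
    {"dx":14,"dy":-28},
    {"dx":14,"dy":-28},
    {"dx":14,"dy":-28},
    {"dx":14,"dy":-28},
    {"dx":14,"dy":-28},
    {"dx":14,"dy":-28},
    {"dx":14,"dy":-28},
  ],
)

```text
invalid input at $.series[0]: expected keys fingers, dx, dy, dz, turn
```

play_rows(
  series=[
    {"dx":14,"dy":-28,"dz":3,"turn":0,"fingers":-1},
    {"dx":14,"dy":-28,"dz":0,"turn":0,"fingers":-1},
    {"dx":14,"dy":-28,"dz":0,"turn":0,"fingers":-1},
    {"dx":14,"dy":-28,"dz":0,"turn":0,"fingers":-1},
    {"dx":14,"dy":-28,"dz":0,"turn":0,"fingers":-1},
    {"dx":14,"dy":-28,"dz":0,"turn":0,"fingers":-1},
    {"dx":14,"dy":-28,"dz":0,"turn":0,"fingers":-1},
    {"dx":14,"dy":-28,"dz":0,"turn":0,"fingers":-1},
    {"dx":14,"dy":-28,"dz":0,"turn":0,"fingers":-1},
    {"dx":14,"dy":-28,"dz":0,"turn":0,"fingers":-1},
    {"dx":14,"dy":-28,"dz":0,"turn":0,"fingers":-1},
    {"dx":14,"dy":-28,"dz":0,"turn":0,"fingers":-1},
    {"dx":14,"dy":-28,"dz":0,"turn":0,"fingers":-1},
    {"dx":14,"dy":-28,"dz":0,"turn":0,"fingers":-1},
    {"dx":14,"dy":-28,"dz":0,"turn":0,"fingers":-1},
    {"dx":0,"dy":0,"dz":0,"turn":0,"fingers":-1},
  ],
  squeeze=20,
)

```text
clock: 2.18
position: [0.4695, 0.0785, 0.2473]
ee_rot: [0.001, 0.846, 0.532, 0.005]
contact_force: [0.1, -0.2, 0.7]
width: 0.0856
```

```bash
cat >> h.py <<'E'
from scipy.spatial.transform import Rotation as Ro
def wrist():
    s=get_state();p=get_image("wrist")
    q=s["ee_rot"];T=np.eye(4);T[:3,:3]=Ro.from_quat([*q[1:],q[0]]).as_matrix();T[:3,3]=s["position"]
    M=np.linalg.inv(T@np.array(p["hand_eye"]))
    p["rvec"]=cv2.Rodrigues(M[:3,:3])[0];p["tvec"]=M[:3,3];return p
def plan(p,z,c,r,yaw,n=300):
    """metric view of plane z: station frame, -x (index) up; station +y on the left->image left"""
    g=(np.arange(n)-n/2+.5)/(n/2)*r
    U,V=np.meshgrid(g,g)   # V down = +x station ; U right = +y
    X=c[0]+V*np.cos(yaw)-U*np.sin(yaw);Y=c[1]+V*np.sin(yaw)+U*np.cos(yaw)
    m=proj(p,np.stack([X,Y,np.full_like(X,z)],-1)).astype(np.float32).reshape(n,n,2)
    return cv2.remap(p["pixels"],m[...,0],m[...,1],cv2.INTER_CUBIC)[:,:,::-1]
E
python3 - <<'E'
from h import *
p=wrist();save(p,"w1.png",(120,0,520,400),1.5);print(get_state()["position"], tips_ahead() if callable(tips_ahead) else tips_ahead)
for l in("bolt_cap","lever_grip","tap_spindle"):
    for r in masks_of(p,l)[:1]: print(l,r["p"],r["xy"],ray(p,r["xy"],{"bolt_cap":.157,"lever_grip":.081}.get(l,0.09)).round(4))
E
```

```text
[0.46810392 0.0805445  0.24716707] 0.011
bolt_cap 0.62 [311.1, 216.6] [0.4719 0.0683 0.157 ]
lever_grip 0.73 [336.8, 281.4] [0.5676 0.0474 0.081 ]
tap_spindle 0.75 [321.4, 260.8] [0.536  0.0452 0.09  ]
```

View pics/w1.png

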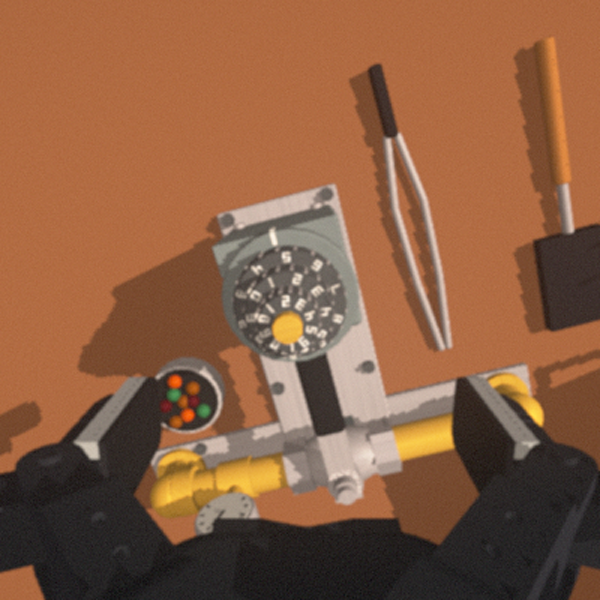

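```bash
cat >> h.py <<'E'
def polar(p,z,c,r0,r1,yaw,n=760,m=90):
    """columns: ring-plane angle from index (-x), anticlockwise positive to the right, -pi..pi; rows outer->inner"""
    a=np.linspace(-np.pi,np.pi,n)+np.pi+yaw; r=np.linspace(r1,r0,m)[:,None]
    X=c[0]+r*np.cos(a);Y=c[1]+r*np.sin(a)
    q=proj(p,np.stack([X,Y,np.full_like(X,z)],-1)).astype(np.float32).reshape(m,n,2)
    return cv2.remap(p["pixels"],q[...,0],q[...,1],cv2.INTER_CUBIC)[:,:,::-1]
def strips(p,c,yaw,name):
    out=[polar(p,z,c,a,b,yaw) for z,a,b in((.148,.007,.017),(.132,.015,.025),(.116,.023,.033),(.100,.031,.042))]
    for o in out:
        for k in range(-5,6):
            x=int(380+k*.6283/(2*np.pi)*760); o[:6,max(0,min(759,x))]=(0,0,255) if k else (0,255,0)
    cv2.imwrite("pics/"+name,cv2.vconcat(out))
E
python3 - <<'E'
from h import *
p=wrist()
c=ray(p,(312,218.7),.157);i=ray(p,(302,157.3),.100)
d=c[:2]-i[:2];yaw=np.arctan2(d[1],d[0]);print(c,i,np.linalg.norm(d),yaw)
yaw2=np.arctan2(0.0452-.0683,.60)
strips(p,c,yaw,"s1.png")
cv2.imwrite("pics/pl1.png",plan(p,.116,c,.05,yaw,500))
E
```

```text
[0.46987046 0.07383726 0.157     ] [0.43303965 0.08057783 0.1       ] 0.03744254669689659 -0.1810113035131407
```

View pics/s1.png

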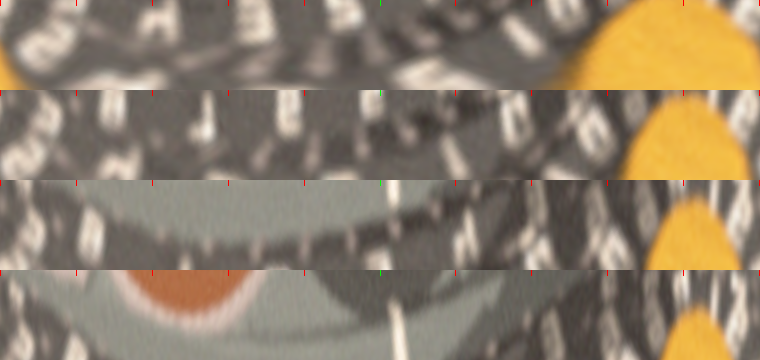

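```bash
cat >> h.py <<'E'
def cap(p,z=.157):
    hsv=cv2.cvtColor(p["pixels"],cv2.COLOR_RGB2HSV)
    m=cv2.inRange(hsv,(17,120,110),(32,255,255))
    n,l,st,ce=cv2.connectedComponentsWithStats(m)
    q=[(np.linalg.norm(ray(p,ce[k],z)[:2]-[.473,.068]),k) for k in range(1,n) if st[k,4]>60]
    if not q: return None
    k=min(q)[1]
    return ce[k],ray(p,ce[k],z),st[k,4]
E
python3 - <<'E'
from h import *
p=wrist();s=get_state();print(s["position"],s["qd"].round(3),cap(p))
c=cap(p)[1]
cv2.imwrite("pics/pl2.png",plan(p,.116,c,.05,-.19,500))
save(p,"w2.png",(240,110,400,270),3.75)
E
```

```text
[0.46606535 0.08419558 0.24710048] [ 0.006 -0.001 -0.001 -0.003 -0.003 -0.001] (array([306.09322034, 226.08474576]), array([0.4730359 , 0.06786497, 0.157     ]), np.int32(354))
```

View pics/w2.png

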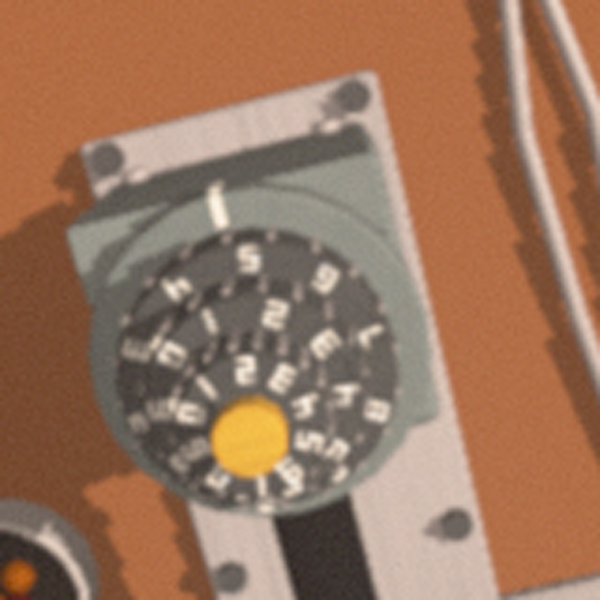

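```bash
cat >> h.py <<'E'
def read(name,z=.157):
    p=wrist();c=cap(p,z)[1]
    o=polar(p,.1005,c,.0345,.0395,-.19,1440,12).min(2).mean(0)
    a=np.linspace(-180,180,1440);k=abs(a)<25
    w=np.clip(o-np.median(o[k])-25,0,None)*k; off=(w*a).sum()/max(w.sum(),1e-9)
    yaw=-.19+np.radians(off);strips(p,c,yaw,name);return p,c,yaw
E
python3 - <<'E'
from h import *
p,c,yaw=read("s3.png");print(c,yaw,get_state()["position"],get_state()["qd"][:1])
E
```

```text
[0.47292395 0.06794194 0.157     ] -0.17957418939988012 [0.46609516 0.08422461 0.24715093] [3.13453587e-06]
```

View pics/s3.png

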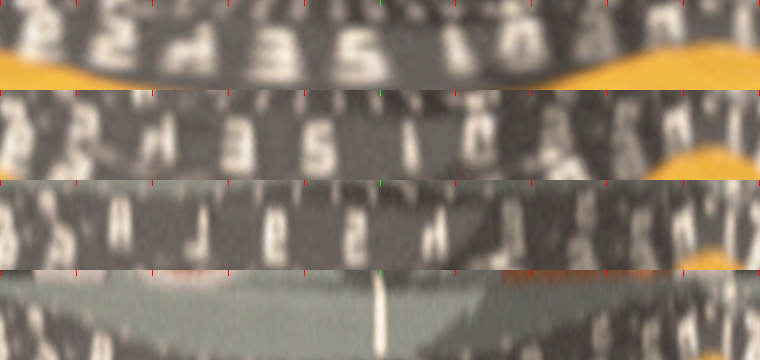

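```bash
cat >> h.py <<'E'
RING=((.148,.0090,.0150),(.132,.0175,.0230),(.116,.0255,.0310))
def harm(p,z,a,b,c,yaw,n=720):
    o=polar(p,z,c,a,b,yaw,n,16).min(2).mean(0).astype(float)
    t=np.linspace(-np.pi,np.pi,n);w=np.exp(-(t/1.2)**2)*(abs(t)<2.0)
    o-=cv2.GaussianBlur(o[None],(0,0),36)[0]
    return (o*w*np.exp(10j*t)).sum()/w.sum()
def phases(p,c,yaw,fit=True):
    from scipy.optimize import minimize
    res=[]
    for z,a,b in RING:
        f=lambda d:-abs(harm(p,z,a,b,c+[d[0],d[1],0],yaw))+3e5*(d@d)
        d=minimize(f,[0,0],method="Nelder-Mead",options=dict(initial_simplex=[[0,0],[.002,0],[0,.002]])).x if fit else np.zeros(2)
        h=harm(p,z,a,b,c+[*d,0],yaw); ph=np.angle(h)/10  # digit at t=ph mod .628 ; k at index = (theta): theta = ph + .628k
        res.append((ph,abs(h),d*1e3))
    return res
E
python3 - <<'E'
from h import *
p,c,yaw=read("s4.png")
for f in(False,True):
    for ph,h,d in phases(p,c,yaw,f): print("frac digit",round(ph/.6283,3),"strip col",round(380+ph/6.283*760,1),round(h,1),d.round(2))
E
```

```text
frac digit -0.22 strip col 363.3 12.4 [0. 0.]
frac digit 0.26 strip col 399.7 13.7 [0. 0.]
frac digit -0.305 strip col 356.8 12.8 [0. 0.]
frac digit -0.273 strip col 359.3 19.9 [ 1.17 -0.94]
frac digit 0.219 strip col 396.6 17.8 [ 1.09 -0.99]
frac digit -0.321 strip col 355.6 16.8 [ 1.43 -0.61]
```

play_rows(
  series=[
    {"dx":2,"dy":-4,"dz":-8,"turn":-0.12,"fingers":-1},
    {"dx":2,"dy":-4,"dz":-8,"turn":-0.12,"fingers":-1},
    {"dx":2,"dy":-4,"dz":-8,"turn":-0.12,"fingers":-1},
    {"dx":2,"dy":-4,"dz":-8,"turn":-0.12,"fingers":-1},
    {"dx":0,"dy":0,"dz":-8,"turn":-0.12,"fingers":-1},
    {"dx":0,"dy":0,"dz":-8,"turn":-0.12,"fingers":-1},
    {"dx":0,"dy":0,"dz":-8,"turn":-0.12,"fingers":-1},
    {"dx":0,"dy":0,"dz":0,"turn":-0.12,"fingers":-1},
    {"dx":0,"dy":0,"dz":0,"turn":-0.12,"fingers":-1},
    {"dx":0,"dy":0,"dz":0,"turn":0,"fingers":-1},
    {"dx":0,"dy":0,"dz":0,"turn":0,"fingers":-1},
  ],
)

```text
clock: 3.5
position: [0.4711, 0.0775, 0.1899]
ee_rot: [0.003, 1.0, 0.009, 0.005]
contact_force: [-0.3, 0.5, -0.2]
width: 0.0852
```

```bash
cat >> h.py <<'E'
def st():
    s=get_state();q=s["ee_rot"];x=Ro.from_quat([*q[1:],q[0]]).as_matrix()[:,0]
    print("t%.2f"%s["clock"],s["position"].round(4),"yaw %.4f"%np.arctan2(x[1],x[0]),"F",s["contact_force"].round(1),"M",s["moment"].round(3),"w %.4f"%s["width"],"j6 %.2f"%s["qpos"][5],tips_ahead)
E
python3 -c "from h import *;st()"
```

```text
t3.50 [0.4711 0.0775 0.1899] yaw 0.0171 F [-0.3  0.5 -0.2] M [-0.025 -0.007  0.034] w 0.0852 j6 0.01 0.011
```

play_rows(
  series=[
    {"dx":2,"dy":-6,"dz":0,"turn":0,"fingers":-1},
    {"dx":1,"dy":-4,"dz":0,"turn":0,"fingers":-1},
    {"dx":0,"dy":0,"dz":0,"turn":0,"fingers":-1},
    {"dx":0,"dy":0,"dz":0,"turn":0,"fingers":-1},
  ],
)

```text
clock: 3.83
position: [0.4745, 0.0675, 0.1905]
ee_rot: [0.003, 1.0, 0.013, 0.006]
contact_force: [0.3, 0.1, -0.3]
width: 0.085
```

```bash
python3 -c "
from h import *;st();p=wrist();print(cap(p));st();save(p,'w3.png',(140,60,500,360),2)"
```

```text
t3.83 [0.4745 0.0675 0.1905] yaw 0.0266 F [ 0.3  0.1 -0.3] M [0.009 0.006 0.042] w 0.0850 j6 -0.02 0.011
(array([321.54460094, 237.11737089]), array([0.4738175 , 0.06880706, 0.157     ]), np.int32(639))
t3.88 [0.4745 0.0674 0.1905] yaw 0.0264 F [ 0.3 -0.1  0.3] M [ 0.023 -0.004 -0.061] w 0.0854 j6 -0.02 0.011
```

View pics/w3.png

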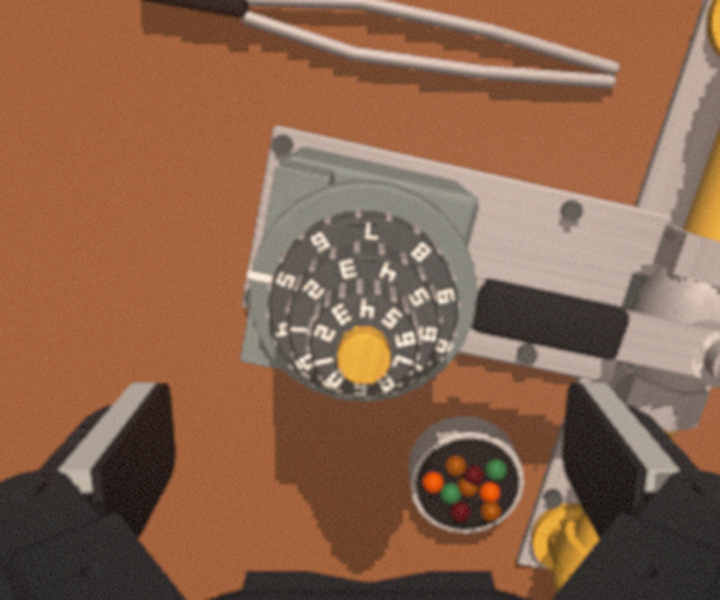

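play_rows(
  series=[
    {"dx":0,"dy":0,"dz":-15,"turn":0,"fingers":-1},
    {"dx":0,"dy":0,"dz":-15,"turn":0,"fingers":-1},
    {"dx":0,"dy":0,"dz":-12,"turn":0,"fingers":-1},
    {"dx":0,"dy":0,"dz":0,"turn":0,"fingers":-1},
    {"dx":0,"dy":0,"dz":0,"turn":0,"fingers":-1},
  ],
)

```text
clock: 4.3
position: [0.4759, 0.0669, 0.1487]
ee_rot: [0.003, 1.0, 0.014, 0.008]
contact_force: [0.4, -0.2, -0.4]
width: 0.0853
```

```bash
python3 -c "
from h import *;st()"
```

```text
t4.30 [0.4759 0.0669 0.1487] yaw 0.0271 F [ 0.4 -0.2 -0.4] M [-0.005 -0.026 -0.039] w 0.0853 j6 -0.03 0.011
```

play_rows(
  series=[
    {"dx":-2,"dy":0,"dz":-3,"turn":0,"fingers":-0.5},
    {"dx":0,"dy":0,"dz":0,"turn":0,"fingers":-0.2},
    {"dx":0,"dy":0,"dz":0,"turn":0,"fingers":0},
    {"dx":0,"dy":0,"dz":0,"turn":0,"fingers":0.2},
    {"dx":0,"dy":0,"dz":0,"turn":0,"fingers":0.4},
    {"dx":0,"dy":0,"dz":0,"turn":0,"fingers":0.6},
    {"dx":0,"dy":0,"dz":0,"turn":0,"fingers":0.6},
  ],
  squeeze=20,
)

```text
clock: 4.88
position: [0.4735, 0.0668, 0.148]
ee_rot: [0.003, 1.0, 0.014, 0.008]
contact_force: [1.2, -1.0, -3.2]
width: 0.03
```

```bash
python3 -c "
from h import *;st()"
```

```text
t4.88 [0.4735 0.0668 0.148 ] yaw 0.0277 F [ 1.2 -1.  -3.2] M [-0.043  0.015 -0.012] w 0.0300 j6 -0.03 0.011
```

play_rows(
  series=[
    {"dx":0,"dy":0,"dz":0,"turn":0.1,"fingers":0.6},
    {"dx":0,"dy":0,"dz":0,"turn":0.1,"fingers":0.6},
    {"dx":0,"dy":0,"dz":0,"turn":0.1,"fingers":0.6},
    {"dx":0,"dy":0,"dz":0,"turn":0.1,"fingers":0.6},
    {"dx":0,"dy":0,"dz":0,"turn":0,"fingers":0.6},
  ],
)

```text
clock: 5.3
position: [0.4735, 0.0667, 0.1479]
ee_rot: [0.001, 0.975, 0.221, 0.008]
contact_force: [-1.4, 1.0, -0.8]
width: 0.0296
```

```bash
python3 -c "
from h import *;st()"
```

```text
t5.30 [0.4735 0.0667 0.1479] yaw 0.4458 F [-1.4  1.  -0.8] M [-0.023  0.13   0.011] w 0.0296 j6 -0.45 0.011
```

play_rows(
  series=[
    {"dx":0,"dy":0,"dz":0,"turn":0.1,"fingers":0.6},
    {"dx":0,"dy":0,"dz":0,"turn":0.1,"fingers":0.6},
    {"dx":0,"dy":0,"dz":0,"turn":0.1,"fingers":0.6},
    {"dx":0,"dy":0,"dz":0,"turn":0.1,"fingers":0.6},
    {"dx":0,"dy":0,"dz":0,"turn":0.1,"fingers":0.6},
    {"dx":0,"dy":0,"dz":0,"turn":0.1,"fingers":0.6},
    {"dx":0,"dy":0,"dz":0,"turn":0.1,"fingers":0.6},
    {"dx":0,"dy":0,"dz":0,"turn":0.1,"fingers":0.6},
    {"dx":0,"dy":0,"dz":0,"turn":0.1,"fingers":0.6},
    {"dx":0,"dy":0,"dz":0,"turn":0.06,"fingers":0.6},
    {"dx":0,"dy":0,"dz":0,"turn":0,"fingers":0.6},
    {"dx":0,"dy":0,"dz":0,"turn":0,"fingers":0.6},
  ],
)

```text
clock: 6.3
position: [0.4737, 0.0668, 0.1479]
ee_rot: [-0.003, 0.759, 0.652, 0.008]
contact_force: [-0.6, -0.7, -0.7]
width: 0.0297
```

```bash
python3 -c "
from h import *;st();p=wrist();save(p,'w4.png',(120,40,520,400),1);st()"
```

```text
t6.30 [0.4737 0.0668 0.1479] yaw 1.4193 F [-0.6 -0.7 -0.7] M [-0.009  0.057  0.005] w 0.0297 j6 -1.44 0.011
t6.35 [0.4737 0.0669 0.1479] yaw 1.4196 F [ 0.1 -0.4 -1.7] M [-0.053  0.086 -0.01 ] w 0.0300 j6 -1.44 0.011
```

play_rows(
  series=[
    {"dx":0,"dy":0,"dz":0,"turn":0,"fingers":-1},
    {"dx":0,"dy":0,"dz":0,"turn":0,"fingers":-1},
    {"dx":0,"dy":0,"dz":0,"turn":0,"fingers":-1},
    {"dx":0,"dy":0,"dz":14,"turn":0,"fingers":-1},
    {"dx":0,"dy":0,"dz":14,"turn":0,"fingers":-1},
    {"dx":0,"dy":0,"dz":14,"turn":0,"fingers":-1},
    {"dx":0,"dy":0,"dz":14,"turn":0,"fingers":-1},
    {"dx":0,"dy":0,"dz":0,"turn":0,"fingers":-1},
    {"dx":0,"dy":0,"dz":0,"turn":0,"fingers":-1},
  ],
)

```text
clock: 7.1
position: [0.4748, 0.0669, 0.2066]
ee_rot: [-0.002, 0.761, 0.648, 0.009]
contact_force: [0.4, -0.5, -0.2]
width: 0.0855
```

```bash
python3 - <<'E'
from h import *
st()
p,c,yaw=read("s5.png");print(c,yaw)
for f in(False,True):
    for ph,h,d in phases(p,c,yaw,f): print("frac digit",round(ph/.6283,3),"strip col",round(380+ph/6.283*760,1),round(h,1),d.round(2))
st()
E
```

```text
t7.10 [0.4748 0.0669 0.2066] yaw 1.4106 F [ 0.4 -0.5 -0.2] M [-0.069  0.043 -0.004] w 0.0855 j6 -1.43 0.011
[0.47284028 0.06755196 0.157     ] -0.19426494985076725
frac digit -0.048 strip col 376.4 13.8 [0. 0.]
frac digit 0.24 strip col 398.3 14.4 [0. 0.]
frac digit -0.315 strip col 356.1 12.3 [0. 0.]
frac digit -0.053 strip col 376.0 22.4 [ 1.38 -0.27]
frac digit 0.236 strip col 397.9 18.4 [ 1.28 -0.49]
frac digit -0.31 strip col 356.4 16.7 [ 1.57 -0.29]
t7.15 [0.475  0.0669 0.2066] yaw 1.4107 F [ 0.2 -0.2  0.1] M [-0.036 -0.061  0.041] w 0.0851 j6 -1.43 0.011
```

View pics/s5.png

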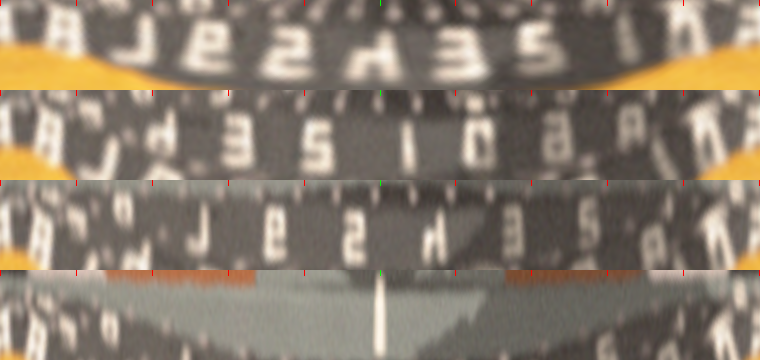

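play_rows(
  series=[
    {"dx":-1,"dy":0,"dz":-18,"turn":0,"fingers":-1},
    {"dx":0,"dy":0,"dz":-18,"turn":0,"fingers":-1},
    {"dx":0,"dy":0,"dz":-18,"turn":0,"fingers":-1},
    {"dx":0,"dy":0,"dz":-15,"turn":0,"fingers":-1},
    {"dx":0,"dy":0,"dz":-3,"turn":0,"fingers":-1},
    {"dx":0,"dy":0,"dz":0,"turn":0,"fingers":-1},
    {"dx":0,"dy":0,"dz":0,"turn":0,"fingers":-1},
  ],
)

```text
clock: 7.73
position: [0.4717, 0.0669, 0.1283]
ee_rot: [-0.003, 0.762, 0.648, 0.008]
contact_force: [-0.1, 0.7, 0.0]
width: 0.0853
```

```bash
python3 -c "
from h import *;st()"
```

```text
t7.73 [0.4717 0.0669 0.1283] yaw 1.4089 F [-0.1  0.7  0. ] M [ 0.002 -0.03   0.021] w 0.0853 j6 -1.43 0.011
```

play_rows(
  series=[
    {"dx":2,"dy":0,"dz":0,"turn":0,"fingers":-0.6},
    {"dx":0,"dy":0,"dz":0,"turn":0,"fingers":-0.3},
    {"dx":0,"dy":0,"dz":0,"turn":0,"fingers":-0.1},
    {"dx":0,"dy":0,"dz":0,"turn":0,"fingers":0.1},
    {"dx":0,"dy":0,"dz":0,"turn":0,"fingers":0.3},
    {"dx":0,"dy":0,"dz":0,"turn":0,"fingers":0.3},
  ],
  squeeze=20,
)

```text
clock: 8.23
position: [0.4753, 0.0666, 0.1303]
ee_rot: [-0.002, 0.762, 0.648, 0.009]
contact_force: [1.1, 0.0, -3.2]
width: 0.046
```

```bash
python3 -c "
from h import *;st()"
```

```text
t8.23 [0.4753 0.0666 0.1303] yaw 1.4089 F [ 1.1  0.  -3.2] M [-0.087 -0.089 -0.019] w 0.0460 j6 -1.43 0.011
```

play_rows(
  series=[
    {"dx":0,"dy":0,"dz":0,"turn":-0.05,"fingers":0.3},
    {"dx":0,"dy":0,"dz":0,"turn":-0.05,"fingers":0.3},
    {"dx":0,"dy":0,"dz":0,"turn":-0.05,"fingers":0.3},
    {"dx":0,"dy":0,"dz":0,"turn":0,"fingers":0.3},
    {"dx":0,"dy":0,"dz":0,"turn":0,"fingers":0.3},
  ],
)

```text
clock: 8.65
position: [0.4752, 0.0663, 0.1303]
ee_rot: [-0.001, 0.81, 0.587, 0.009]
contact_force: [0.3, -0.3, -2.1]
width: 0.0455
```

```bash
python3 -c "
from h import *;st()"
```

```text
t8.65 [0.4752 0.0663 0.1303] yaw 1.2539 F [ 0.3 -0.3 -2.1] M [-0.055  0.034 -0.013] w 0.0455 j6 -1.28 0.011
```

play_rows(
  series=[
    {"dx":0,"dy":0,"dz":0,"turn":0,"fingers":-1},
    {"dx":0,"dy":0,"dz":0,"turn":0,"fingers":-1},
    {"dx":0,"dy":0,"dz":0,"turn":0,"fingers":-1},
    {"dx":0,"dy":0,"dz":18,"turn":0,"fingers":-1},
    {"dx":0,"dy":0,"dz":18,"turn":0,"fingers":-1},
    {"dx":0,"dy":0,"dz":18,"turn":-0.1,"fingers":-1},
    {"dx":0,"dy":0,"dz":16,"turn":-0.1,"fingers":-1},
    {"dx":0,"dy":0,"dz":0,"turn":-0.1,"fingers":-1},
    {"dx":0,"dy":0,"dz":0,"turn":-0.1,"fingers":-1},
    {"dx":0,"dy":0,"dz":0,"turn":-0.1,"fingers":-1},
    {"dx":0,"dy":0,"dz":0,"turn":0,"fingers":-1},
    {"dx":0,"dy":0,"dz":0,"turn":0,"fingers":-1},
  ],
)

```text
clock: 9.65
position: [0.4768, 0.0671, 0.2072]
ee_rot: [0.002, 0.933, 0.361, 0.013]
contact_force: [0.5, -0.6, 0.2]
width: 0.0854
```

```bash
python3 - <<'E'
from h import *
st()
p,c,yaw=read("s6.png");print(c,yaw)
for f in(False,True):
    for ph,h,d in phases(p,c,yaw,f): print("frac digit",round(ph/.6283,3),round(h,1),d.round(2))
st()
E
```

```text
t9.65 [0.4768 0.0671 0.2072] yaw 0.7385 F [ 0.5 -0.6  0.2] M [0.037 0.035 0.005] w 0.0854 j6 -0.75 0.011
[0.47318519 0.06821269 0.157     ] -0.17449658760613507
frac digit 0.013 15.0 [0. 0.]
frac digit 0.023 13.1 [0. 0.]
frac digit -0.307 12.1 [0. 0.]
frac digit -0.072 22.0 [ 0.96 -0.93]
frac digit -0.031 16.9 [ 0.86 -1.15]
frac digit -0.347 15.2 [ 0.93 -1.13]
t9.70 [0.4767 0.0671 0.2071] yaw 0.7385 F [ 0.3 -0.8  0.4] M [-0.035  0.019  0.   ] w 0.0855 j6 -0.75 0.011
```

play_rows(
  series=[
    {"dx":0,"dy":0,"dz":-18,"turn":-0.05,"fingers":-1},
    {"dx":0,"dy":0,"dz":-18,"turn":-0.05,"fingers":-1},
    {"dx":0,"dy":0,"dz":-18,"turn":0,"fingers":-1},
    {"dx":0,"dy":0,"dz":-18,"turn":0,"fingers":-1},
    {"dx":0,"dy":0,"dz":-10,"turn":0,"fingers":-1},
    {"dx":0,"dy":0,"dz":0,"turn":0,"fingers":-1},
    {"dx":0,"dy":0,"dz":0,"turn":0,"fingers":-1},
  ],
)

```text
clock: 10.28
position: [0.4775, 0.0671, 0.1229]
ee_rot: [0.003, 0.948, 0.318, 0.015]
contact_force: [0.4, -0.0, -0.5]
width: 0.0858
```

```bash
python3 -c "
from h import *;st()"
```

```text
t10.28 [0.4775 0.0671 0.1229] yaw 0.6479 F [ 0.4 -0.  -0.5] M [-0.001  0.033  0.037] w 0.0858 j6 -0.66 0.011
```

play_rows(
  series=[
    {"dx":-3,"dy":0,"dz":-9,"turn":0,"fingers":-1},
    {"dx":0,"dy":0,"dz":0,"turn":0,"fingers":-0.8},
    {"dx":0,"dy":0,"dz":0,"turn":0,"fingers":-0.6},
    {"dx":0,"dy":0,"dz":0,"turn":0,"fingers":-0.4},
    {"dx":0,"dy":0,"dz":0,"turn":0,"fingers":-0.3},
    {"dx":0,"dy":0,"dz":0,"turn":0,"fingers":-0.2},
    {"dx":0,"dy":0,"dz":0,"turn":0,"fingers":-0.2},
  ],
  squeeze=20,
)

```text
clock: 10.87
position: [0.474, 0.0663, 0.1149]
ee_rot: [0.004, 0.947, 0.32, 0.014]
contact_force: [-0.1, 0.0, -2.7]
width: 0.0619
```

```bash
python3 -c "
from h import *;st()"
```

```text
t10.87 [0.474  0.0663 0.1149] yaw 0.6513 F [-0.1  0.  -2.7] M [-0.112  0.03  -0.083] w 0.0619 j6 -0.66 0.011
```

play_rows(
  series=[
    {"dx":0,"dy":0,"dz":0,"turn":0.08,"fingers":-0.2},
    {"dx":0,"dy":0,"dz":0,"turn":0.08,"fingers":-0.2},
    {"dx":0,"dy":0,"dz":0,"turn":0.08,"fingers":-0.2},
    {"dx":0,"dy":0,"dz":0,"turn":0.08,"fingers":-0.2},
    {"dx":0,"dy":0,"dz":0,"turn":0.08,"fingers":-0.2},
    {"dx":0,"dy":0,"dz":0,"turn":0.08,"fingers":-0.2},
    {"dx":0,"dy":0,"dz":0,"turn":0.08,"fingers":-0.2},
    {"dx":0,"dy":0,"dz":0,"turn":0.08,"fingers":-0.2},
    {"dx":0,"dy":0,"dz":0,"turn":0.08,"fingers":-0.2},
    {"dx":0,"dy":0,"dz":0,"turn":0.08,"fingers":-0.2},
    {"dx":0,"dy":0,"dz":0,"turn":0,"fingers":-0.2},
    {"dx":0,"dy":0,"dz":0,"turn":0,"fingers":-0.2},
  ],
)

```text
clock: 11.87
position: [0.4744, 0.0668, 0.1149]
ee_rot: [-0.003, 0.736, 0.677, 0.015]
contact_force: [-1.0, 1.3, -3.2]
width: 0.0614
```

```bash
python3 - <<'E'
from h import *
st();p=wrist();print(cap(p));save(p,"w5.png",(160,100,480,400),1.5)
E
```

```text
t11.87 [0.4744 0.0668 0.1149] yaw 1.4871 F [-1.   1.3 -3.2] M [-0.11   0.061 -0.067] w 0.0614 j6 -1.53 0.011
(array([327.2623736 , 321.71580628]), array([0.47164281, 0.06751956, 0.157     ]), np.int32(1879))
```

View pics/w5.png

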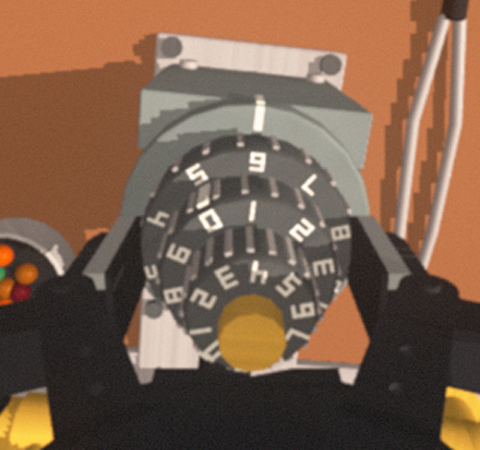

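play_rows(
  series=[
    {"dx":0,"dy":0,"dz":0,"turn":0.03,"fingers":-0.2},
    {"dx":0,"dy":0,"dz":0,"turn":0.03,"fingers":-0.2},
    {"dx":0,"dy":0,"dz":0,"turn":0.02,"fingers":-0.2},
    {"dx":0,"dy":0,"dz":0,"turn":0,"fingers":-0.2},
  ],
)

```text
clock: 12.25
position: [0.4744, 0.0669, 0.1149]
ee_rot: [-0.003, 0.709, 0.705, 0.015]
contact_force: [0.6, -0.3, -3.1]
width: 0.0616
```

```bash
cat > c.py <<'E'
from h import *
st();p=wrist();r=cap(p);print("cap",r[0].round(1),r[2]);st()
E
python3 c.py
```

```text
t12.25 [0.4744 0.0669 0.1149] yaw 1.5652 F [ 0.6 -0.3 -3.1] M [-0.157  0.023  0.123] w 0.0616 j6 -1.61 0.011
cap [328.2 335. ] 1279
t12.30 [0.4744 0.0669 0.1149] yaw 1.5649 F [-0.   1.3 -4.6] M [-0.088  0.053  0.097] w 0.0617 j6 -1.61 0.011
```

```bash
python3 - <<'E'
from h import *
p=wrist();save(p,"w6.png",(160,100,480,400),1.5)
E
```

View pics/w6.png

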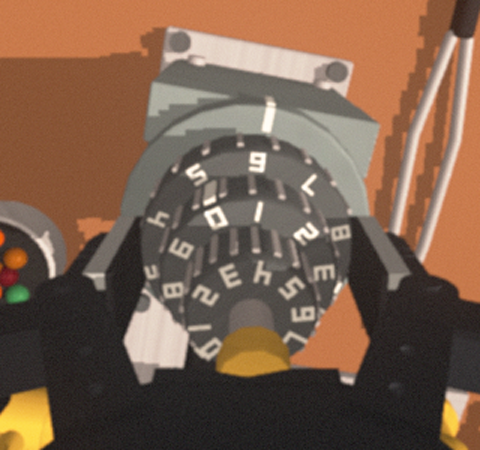

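The bolt is up (shaft visible below the cap). Let go and rise.

play_rows(
  series=[
    {"dx":0,"dy":0,"dz":0,"turn":0,"fingers":-1},
    {"dx":0,"dy":0,"dz":0,"turn":0,"fingers":-1},
    {"dx":0,"dy":0,"dz":0,"turn":0,"fingers":-1},
    {"dx":0,"dy":0,"dz":20,"turn":0,"fingers":-1},
    {"dx":0,"dy":0,"dz":20,"turn":0,"fingers":-1},
    {"dx":0,"dy":0,"dz":20,"turn":0,"fingers":-1},
    {"dx":0,"dy":0,"dz":20,"turn":0,"fingers":-1},
    {"dx":0,"dy":0,"dz":20,"turn":-0.12,"fingers":-1},
    {"dx":0,"dy":0,"dz":0,"turn":-0.12,"fingers":-1},
    {"dx":0,"dy":0,"dz":0,"turn":-0.12,"fingers":-1},
    {"dx":0,"dy":0,"dz":0,"turn":-0.12,"fingers":-1},
    {"dx":0,"dy":0,"dz":0,"turn":-0.12,"fingers":-1},
    {"dx":0,"dy":0,"dz":0,"turn":-0.12,"fingers":-1},
    {"dx":0,"dy":0,"dz":0,"turn":-0.12,"fingers":-1},
    {"dx":0,"dy":0,"dz":0,"turn":-0.12,"fingers":-1},
  ],
)

```text
clock: 13.6
position: [0.4783, 0.0673, 0.2263]
ee_rot: [0.008, 0.961, 0.277, 0.022]
contact_force: [-0.3, -0.6, 1.4]
width: 0.0856
```

```bash
python3 - <<'E'
from h import *
st();p=wrist();r=cap(p,.169);print(r)
for l in("lever_grip",):
    for r in masks_of(p,l)[:1]: print(l,r["p"],r["xy"],r["region"].sum(),ray(p,r["xy"],.081).round(4))
E
```

```text
t13.60 [0.4783 0.0673 0.2263] yaw 0.5624 F [-0.3 -0.6  1.4] M [-0.042  0.02   0.047] w 0.0856 j6 -0.56 0.011
(array([313.53814433, 216.69484536]), array([0.47324776, 0.06836743, 0.169     ]), np.int32(485))
lever_grip 0.94 [383.0, 249.1] 2209 [0.5625 0.048  0.081 ]
```

play_rows(
  series=[
    {"dx":10,"dy":-9,"dz":0,"turn":-0.11,"fingers":1},
    {"dx":10,"dy":-9,"dz":0,"turn":-0.11,"fingers":1},
    {"dx":10,"dy":-9,"dz":0,"turn":-0.11,"fingers":1},
    {"dx":10,"dy":-9,"dz":0,"turn":-0.11,"fingers":1},
    {"dx":10,"dy":-9,"dz":0,"turn":-0.11,"fingers":1},
    {"dx":10,"dy":-9,"dz":0,"turn":-0.1,"fingers":1},
    {"dx":0,"dy":0,"dz":0,"turn":-0.1,"fingers":1},
    {"dx":0,"dy":0,"dz":0,"turn":0,"fingers":1},
    {"dx":0,"dy":0,"dz":0,"turn":0,"fingers":1},
  ],
)

```text
clock: 14.45
position: [0.5414, 0.0111, 0.2277]
ee_rot: [0.015, 0.995, -0.092, 0.019]
contact_force: [0.4, -0.1, -0.0]
width: -0.0002
```

```bash
python3 - <<'E'
from h import *
st()
E
```

```text
t14.45 [0.5414 0.0111 0.2277] yaw -0.1838 F [ 0.4 -0.1 -0. ] M [0.034 0.012 0.012] w -0.0002 j6 0.11 0.011
```

play_rows(
  series=[
    {"dx":0,"dy":-1,"dz":-25,"turn":0,"fingers":1},
    {"dx":0,"dy":0,"dz":-25,"turn":0,"fingers":1},
    {"dx":0,"dy":0,"dz":-25,"turn":0,"fingers":1},
    {"dx":0,"dy":0,"dz":-25,"turn":0,"fingers":1},
    {"dx":0,"dy":0,"dz":-15,"turn":0,"fingers":1},
    {"dx":0,"dy":0,"dz":-10,"turn":0,"fingers":1},
    {"dx":0,"dy":0,"dz":0,"turn":0,"fingers":1},
    {"dx":0,"dy":0,"dz":0,"turn":0,"fingers":1},
  ],
)

```text
clock: 15.12
position: [0.5404, 0.0118, 0.101]
ee_rot: [0.015, 0.997, -0.075, 0.023]
contact_force: [-0.1, -0.2, 0.9]
width: 0.0001
```

```bash
python3 - <<'E'
from h import *
st()
E
```

```text
t15.12 [0.5404 0.0118 0.101 ] yaw -0.1497 F [-0.1 -0.2  0.9] M [0.009 0.053 0.03 ] w 0.0001 j6 0.08 0.011
```

play_rows(
  series=[
    {"dx":0,"dy":0,"dz":-12,"turn":-0.04,"fingers":1},
    {"dx":0,"dy":0,"dz":-12,"turn":0,"fingers":1},
    {"dx":0,"dy":0,"dz":0,"turn":0,"fingers":1},
    {"dx":1,"dy":5,"dz":0,"turn":0,"fingers":1},
    {"dx":1,"dy":5,"dz":0,"turn":0,"fingers":1},
    {"dx":1,"dy":5,"dz":0,"turn":0,"fingers":1},
    {"dx":0,"dy":0,"dz":0,"turn":0,"fingers":1},
  ],
)

```text
clock: 15.7
position: [0.5479, 0.0286, 0.0837]
ee_rot: [0.015, 0.995, -0.091, 0.029]
contact_force: [0.1, -0.6, -0.1]
width: 0.0002
```

```bash
cat > k.py <<'E'
from h import *
st();P=get_state()["position"];y=-.194;c,s=np.cos(y),np.sin(y)
d=P[:2]-[.5479+.075*c,.0523+.075*s]
X=np.array([c*d[0]+s*d[1],-s*d[0]+c*d[1]])*1e3
print("rel spindle (station) mm",X.round(1),"r",np.hypot(*X).round(1),"ang",(np.pi-np.arctan2(X[1],X[0])%(2*np.pi)).round(3))
E
python3 k.py
```

```text
t15.70 [0.5479 0.0286 0.0837] yaw -0.1824 F [ 0.1 -0.6 -0.1] M [-0.004  0.009  0.022] w 0.0002 j6 0.15 0.011
rel spindle (station) mm [-70.4 -23.2] r 74.1 ang -0.319
```

play_rows(
  series=[
    {"dx":0,"dy":0,"dz":-7,"turn":0,"fingers":1},
    {"dx":0,"dy":0,"dz":0,"turn":0,"fingers":1},
    {"dx":-1,"dy":7,"dz":0,"turn":-0.1,"fingers":1},
    {"dx":0,"dy":7,"dz":0,"turn":-0.1,"fingers":1},
    {"dx":1,"dy":7,"dz":0,"turn":-0.1,"fingers":1},
    {"dx":2,"dy":7,"dz":0,"turn":-0.1,"fingers":1},
    {"dx":2,"dy":7,"dz":0,"turn":-0.1,"fingers":1},
  ],
)

```text
clock: 16.28
position: [0.5488, 0.0545, 0.0782]
ee_rot: [0.033, 0.939, -0.341, 0.022]
contact_force: [-2.3, -4.6, 3.0]
width: -0.0
```

```bash
python3 k.py
```

```text
t16.28 [0.5488 0.0545 0.0782] yaw -0.6943 F [-2.3 -4.6  3. ] M [-0.748  0.322 -0.077] w -0.0000 j6 0.77 0.011
rel spindle (station) mm [-74.5   2.3] r 74.6 ang 0.031
```

play_rows(
  series=[
    {"dx":2,"dy":8,"dz":0,"turn":-0.07,"fingers":1},
    {"dx":2.5,"dy":8,"dz":0,"turn":-0.07,"fingers":1},
    {"dx":3,"dy":7.5,"dz":0,"turn":-0.07,"fingers":1},
    {"dx":4,"dy":7,"dz":0,"turn":-0.07,"fingers":1},
    {"dx":4.5,"dy":7,"dz":0,"turn":-0.07,"fingers":1},
    {"dx":5,"dy":6,"dz":0,"turn":-0.07,"fingers":1},
  ],
)

```text
clock: 16.78
position: [0.5642, 0.0866, 0.0782]
ee_rot: [0.052, 0.843, -0.535, 0.013]
contact_force: [-2.9, -4.3, 4.5]
width: -0.0001
```

```bash
python3 k.py
```

```text
t16.78 [0.5642 0.0866 0.0782] yaw -1.1283 F [-2.9 -4.3  4.5] M [-0.662  0.561 -0.008] w -0.0001 j6 1.28 0.011
rel spindle (station) mm [-65.6  36.8] r 75.2 ang 0.511
```

play_rows(
  series=[
    {"dx":5.5,"dy":6,"dz":0,"turn":-0.03,"fingers":1},
    {"dx":6,"dy":5.5,"dz":0,"turn":-0.03,"fingers":1},
    {"dx":6,"dy":5,"dz":0,"turn":-0.03,"fingers":1},
    {"dx":6.5,"dy":4.5,"dz":0,"turn":-0.03,"fingers":1},
    {"dx":7,"dy":4,"dz":0,"turn":-0.03,"fingers":1},
  ],
)

```text
clock: 17.2
position: [0.5848, 0.1022, 0.0777]
ee_rot: [0.069, 0.798, -0.599, 0.003]
contact_force: [-5.4, -3.6, 4.2]
width: 0.0001
```

```bash
python3 k.py
```

```text
t17.20 [0.5848 0.1022 0.0777] yaw -1.2823 F [-5.4 -3.6  4.2] M [-0.635  0.827 -0.125] w 0.0001 j6 1.46 0.011
rel spindle (station) mm [-48.5  56.1] r 74.1 ang 0.858
```

play_rows(
  series=[
    {"dx":7,"dy":3.5,"dz":0,"turn":0,"fingers":1},
    {"dx":7,"dy":3,"dz":0,"turn":0,"fingers":1},
    {"dx":7,"dy":2.5,"dz":0,"turn":0,"fingers":1},
    {"dx":7,"dy":2,"dz":0,"turn":0,"fingers":1},
  ],
)

```text
clock: 17.53
position: [0.601, 0.1069, 0.0774]
ee_rot: [0.083, 0.797, -0.598, -0.005]
contact_force: [-5.5, -2.1, 3.7]
width: -0.0
```

```bash
python3 k.py
```

```text
t17.53 [0.601  0.1069 0.0774] yaw -1.2814 F [-5.5 -2.1  3.7] M [-0.395  0.896 -0.137] w -0.0000 j6 1.47 0.011
rel spindle (station) mm [-33.4  63.9] r 72.1 ang 1.089
```

play_rows(
  series=[
    {"dx":6,"dy":2,"dz":0,"turn":0,"fingers":1},
    {"dx":5,"dy":1.5,"dz":0,"turn":0,"fingers":1},
  ],
)

```text
clock: 17.7
position: [0.6061, 0.108, 0.0771]
ee_rot: [0.09, 0.796, -0.598, -0.009]
contact_force: [-5.2, -1.6, 4.2]
width: -0.0
```

```bash
python3 k.py
```

```text
t17.70 [0.6061 0.108  0.0771] yaw -1.2807 F [-5.2 -1.6  4.2] M [-0.322  0.843 -0.101] w -0.0000 j6 1.47 0.011
rel spindle (station) mm [-28.6  65.8] r 71.8 ang 1.161
```

play_rows(
  series=[
    {"dx":5,"dy":1,"dz":0,"turn":0,"fingers":1},
    {"dx":4,"dy":0.5,"dz":0,"turn":0,"fingers":1},
    {"dx":3,"dy":0.5,"dz":0,"turn":0,"fingers":1},
  ],
)

```text
clock: 17.95
position: [0.6095, 0.108, 0.0771]
ee_rot: [0.098, 0.796, -0.598, -0.016]
contact_force: [-4.9, 0.3, 4.8]
width: -0.0003
```

```bash
python3 k.py; python3 -c "
from h import *
p=get_image('top')
for r in masks_of(p,'lever_grip')[:2]: print(r['p'],r['xy'],r['region'].sum(),ray(p,r['xy'],.081))
save(p,'t2.png',(240,110,380,250),4)"
```

```text
t17.95 [0.6095 0.108  0.0771] yaw -1.2806 F [-4.9  0.3  4.8] M [-0.126  0.768 -0.13 ] w -0.0003 j6 1.47 0.011
rel spindle (station) mm [-25.2  66.5] r 71.1 ang 1.208
0.51 [293.0, 157.0] 169 [0.62843929 0.06826399 0.081     ]
0.31 [301.3, 179.4] 2813 [0.56302903 0.04389233 0.081     ]
```

play_rows(
  series=[
    {"dx":5,"dy":0.5,"dz":0,"turn":0,"fingers":1},
    {"dx":5,"dy":0,"dz":0,"turn":0,"fingers":1},
    {"dx":5,"dy":0,"dz":0,"turn":0,"fingers":1},
  ],
)

```text
clock: 18.3
position: [0.6109, 0.1079, 0.0772]
ee_rot: [0.108, 0.794, -0.597, -0.028]
contact_force: [-9.4, 1.1, 6.3]
width: 0.0002
```

```bash
python3 k.py; python3 -c "
from h import *
p=get_image('top')
save(p,'t3.png',(240,110,380,250),4)"
```

```text
t18.30 [0.6109 0.1079 0.0772] yaw -1.2812 F [-9.4  1.1  6.3] M [ 0.032  1.466 -0.244] w 0.0002 j6 1.46 0.011
rel spindle (station) mm [-23.9  66.7] r 70.9 ang 1.226
```

View pics/t3.png

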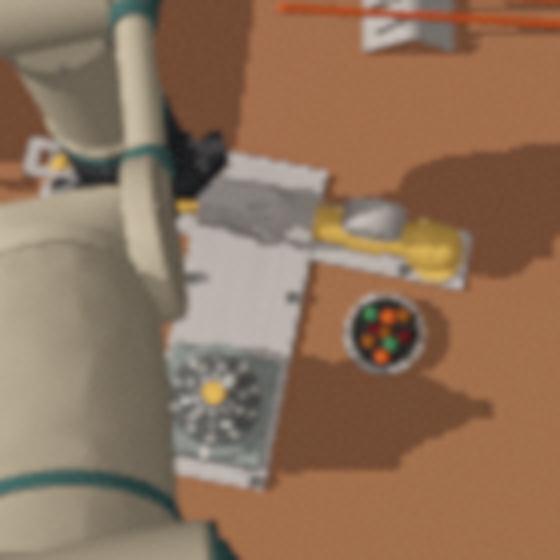

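play_rows(
  series=[
    {"dx":5,"dy":0,"dz":0,"turn":0,"fingers":1},
    {"dx":5,"dy":0,"dz":0,"turn":0,"fingers":1},
  ],
)

```text
clock: 18.52
position: [0.6109, 0.108, 0.0775]
ee_rot: [0.115, 0.793, -0.597, -0.037]
contact_force: [-9.2, 0.9, 5.6]
width: -0.0001
```

```bash
python3 k.py
```

```text
t18.52 [0.6109 0.108  0.0775] yaw -1.2818 F [-9.2  0.9  5.6] M [ 0.032  1.35  -0.281] w -0.0001 j6 1.46 0.011
rel spindle (station) mm [-24.   66.7] r 70.9 ang 1.226
```

play_rows(
  series=[
    {"dx":-6,"dy":0,"dz":0,"turn":0,"fingers":1},
    {"dx":-10,"dy":0,"dz":0,"turn":0,"fingers":1},
    {"dx":-10,"dy":0,"dz":4,"turn":0,"fingers":1},
    {"dx":-10,"dy":0,"dz":20,"turn":0,"fingers":1},
    {"dx":-8,"dy":0,"dz":25,"turn":0,"fingers":1},
    {"dx":-8,"dy":0,"dz":30,"turn":0,"fingers":1},
    {"dx":-8,"dy":0,"dz":30,"turn":0,"fingers":1},
    {"dx":-8,"dy":0,"dz":30,"turn":0,"fingers":1},
    {"dx":0,"dy":0,"dz":0,"turn":0,"fingers":1},
    {"dx":0,"dy":0,"dz":0,"turn":0,"fingers":1},
  ],
)

```text
clock: 19.35
position: [0.5323, 0.107, 0.2203]
ee_rot: [0.115, 0.793, -0.597, -0.037]
contact_force: [-0.3, 0.1, -1.3]
width: -0.0001
```

```bash
cat > m.py <<'E'
from h import *
st();p=wrist();y=-.194;c,s=np.cos(y),np.sin(y)
for r in masks_of(p,'lever_grip')[:2]: print(r['p'],r['xy'],r['region'].sum(),ray(p,r['xy'],.081))
O=np.array([.5479,.0523]);sp=O+.075*np.array([c,s])
print("spindle px",proj(p,[*sp,.09]),"grip expected",sp+.074*np.array([-s,c]),proj(p,[*(sp+.074*np.array([-s,c])),.081]))
# dark low-saturation grip
hsv=cv2.cvtColor(p["pixels"],cv2.COLOR_RGB2HSV)
save(p,"w7.png")
E
python3 m.py
```

```text
t19.35 [0.5323 0.107  0.2203] yaw -1.2805 F [-0.3  0.1 -1.3] M [ 0.101 -0.082 -0.034] w -0.0001 j6 1.45 0.011
0.6 [376.2, 39.1] 4791 [0.62834372 0.08593434 0.081     ]
spindle px [[437.32330842  70.85810536]] grip expected [0.63575919 0.11045293] [[346.72235883  16.04315067]]
```

play_rows(
  series=[
    {"dx":12,"dy":0,"dz":10,"turn":0,"fingers":1},
    {"dx":12,"dy":0,"dz":10,"turn":0,"fingers":1},
    {"dx":12,"dy":0,"dz":10,"turn":0,"fingers":1},
    {"dx":12,"dy":0,"dz":0,"turn":0,"fingers":1},
    {"dx":0,"dy":0,"dz":0,"turn":0,"fingers":1},
    {"dx":0,"dy":0,"dz":0,"turn":0,"fingers":1},
  ],
)

```text
clock: 19.95
position: [0.5787, 0.1064, 0.2424]
ee_rot: [0.12, 0.793, -0.596, -0.042]
contact_force: [0.5, 1.5, 1.1]
width: -0.0001
```

```bash
cat >> m.py <<'E'
n=320;g=(np.arange(n)/n*.32);
# plan of plane z=.081: columns station y -.12..+.2 ; rows station x +.235..-.085 (up=+x)
U,V=np.meshgrid(g-.12,.175-g[:300])
X=O[0]+V*c-U*s;Y=O[1]+V*s+U*c
m=proj(p,np.stack([X,Y,np.full_like(X,.081)],-1)).astype(np.float32).reshape(300,n,2)
im=cv2.remap(p["pixels"],m[...,0],m[...,1],cv2.INTER_CUBIC)[:,:,::-1].copy()
b=cv2.inRange(im,(0,0,0),(60,60,60));
b[:, :130]=0;b[:75]=0;b[125:]=0
k,l,stt,ce=cv2.connectedComponentsWithStats(b)
for i in range(1,k):
    if stt[i,4]>150:
        r=cv2.minAreaRect(np.argwhere(l==i)[:,::-1].astype(np.float32));print("dark",ce[i]-[120,0],175-ce[i][1],r)
cv2.imwrite("pics/pl7.png",cv2.resize(im,None,fx=2,fy=2))
E
python3 m.py
```

```text
t19.95 [0.5787 0.1064 0.2424] yaw -1.2792 F [0.5 1.5 1.1] M [ 0.014 -0.054  0.015] w -0.0001 j6 1.42 0.011
0.65 [304.8, 68.7] 5893 [0.63761909 0.12702935 0.081     ]
spindle px [[403.35099626 121.58527932]] grip expected [0.63575919 0.11045293] [[324.3875845   77.28124798]]
dark [179.08459215  85.3121853 ] 89.68781470292045 ((289.5, 90.5), (31.0, 59.0), 90.0)
dark [76.1382716  98.36049383] 76.6395061728395 ((197.0, 99.5), (19.0, 50.0), 90.0)
```

View pics/pl7.png

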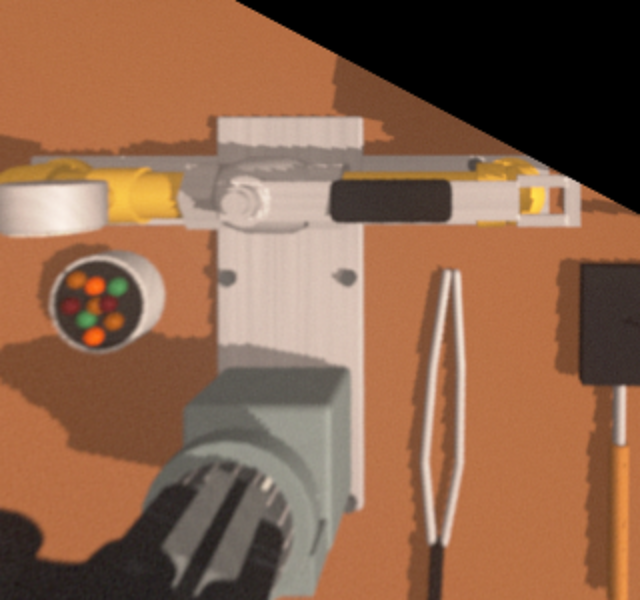

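```bash
python3 -c "
from h import *
st();print(sign_off())"
```

```text
t20.05 [0.578  0.1064 0.2422] yaw -1.2790 F [-0.5 -0.2  0.5] M [ 0.085 -0.099 -0.075] w -0.0003 j6 1.42 0.011
the job is handed in; nothing more can be done
None
```

The gas tap is open: the lock is at 4-1-6 with its bolt up, and the lever is swung fully over in line with the pipe. I handed the job in at 20 s, with the arm clear of everything.

- **Rings:** I set the top ring to 4 and the middle to 1, and the wrist camera read both within about 0.03 rad. The bottom ring was then crept about 0.09 rad past its 6 by my reading, just short of the stated 0.12. There the bolt jumped up, and its shaft showed under the cap. The highest twisting load I read then was about 0.12 N m.
- **Lever:** I pushed it with closed fingers against about 5–6 N until it stopped moving, and the push rose to about 9 N. A last wrist view showed the grip parallel to the pipe, within 2 mm of its expected open position.
- **Bystanders:** The tin, tweezers and paddle were in that last view and looked undisturbed. I didn't check the bowl, jar and mandrel cup again, but the arm never worked near them.
- **Not as planned:** The tool tilted to roughly 14° while pushing the lever, without any high forces. I didn't look at the bolt again after the lever swing.

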